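# Nest the ink bowls and put the lid back

### The job

Put the ink bowls away: lift the lid off the large bowl and lay it flat, underside down, on the round felt pad. Then stand the middle-sized bowl in the large one, next stand the small bowl in the middle-sized one, and last put the lid back so that it sits fully home on the large bowl. Set every piece down gently without dropping it, leave the large bowl where it stands, and do not disturb the other things on the desk.

Things in the scene. Friction and masses are not known exactly. Their poses are not given: they have to be found in the camera images.
- large_bowl: the large open bowl, 198 mm across, 92 mm high, 1.3 kg, standing on the desk with the lid on it at the start. Walls and floor 8 mm thick; outside radius 70 mm at the foot, 99 mm from 45 mm up to the rim (straight wall there, inside radius 91 mm). Grey stoneware like the other bowls. Origin at the centre of its underside, z up.
- medium_bowl: the middle-sized open bowl, 132 mm across, 66 mm high, about 0.4 kg. Walls and floor 8 mm thick; outside radius 48 mm at the foot, 66 mm from 36 mm up to the rim (straight wall, inside radius 58 mm). Standing in the large bowl its origin is 8 mm above that of the large bowl. Grey stoneware like the other bowls. Origin at the centre of its underside, z up.
- small_bowl: the small open bowl, 66 mm across, 50 mm high, about 0.17 kg. Walls and floor 8 mm thick; outside radius 26 mm at the foot, 33 mm from 15 mm up to the rim (straight wall, inside radius 25 mm). Standing in the middle-sized bowl its origin is 8 mm above that of the middle-sized bowl. Grey stoneware like the other bowls. Origin at the centre of its underside, z up.
- lid: round grey stoneware lid, about 0.55 kg. From below: a locating disc of radius 86 mm, 7 mm deep (fits inside the bowl's rim), a plate of radius 99 mm, 8 mm thick, a central upright knob 36 mm across, 26 mm high, its top 41 mm above the origin. Seated on the large bowl its origin is 85 mm above that of the large bowl. Origin at the centre of the locating disc's underside, z up.
- pad: round grey felt pad, 240 mm across, 3 mm thick, fixed on the desk. Origin at the centre of its underside, z up.
- paste_box: bystander, not to be moved: closed white porcelain box for seal paste, 70 mm across, 32 mm high, beyond the work area to the right of the middle. Origin at the centre of its underside, z up.
- seal: bystander, not to be moved: upright pale green stone seal, 30 x 30 x 65 mm, near the robot on its right. Origin at the centre of its underside, z up.
- ink_stick: bystander, not to be moved: black ink stick, 90 x 24 x 14 mm, lying near the robot on its left. Origin at the centre of its underside, z up.
- brush_rest: bystander, not to be moved: pale green three-peaked brush rest, 20 x 90 x 34 mm, lying beyond the work area to the left of the middle. Origin at the centre of its underside, z up.

How it is judged:
By the outcome, as a careful person would: the job done as asked, in the order asked, and still so for the second after the job is handed in, with the robot touching nothing.
It also fails if it takes over 72 s, if anything falls off the work surface, if the arm or the gripper's body presses on something with over 40 N, if the wrist force passes 120 N, or if a joint passes its speed limit or range.

### The arm

A 7-joint arm with a two-finger parallel gripper is mounted at the origin on the work surface. World frame = base frame: x ahead of the robot, y to its left, z up, the work surface at z = 0. Lengths are in m, angles in rad, forces in N, time in s.
With the tool pointing down it reaches from about 0.4 to 0.875 m from the base axis. Payload 6.5 kg.
Tool frame: the origin (TCP) lies midway between the tips of the shut fingers; the grasp point (between the pads) lies 19 mm behind it; z points along the fingers, y is the line along which they close (so a half turn about z gives the same grasp; the last joint's range is limited). The gripper opens to 88 mm and grips with 3 to 60 N. Pads are 18 mm wide; open, the fingers measure 123 mm over their backs; the gripper's body (75 mm by 187 mm) begins 45 mm behind the grasp point.
Start: joints at [-1.373, 0.536, -0.004, 1.538, 0.003, 1.067, -0.071], TCP at [0.169, 0.628, 0.239] pointing down, gripper open.
Joint ranges: [-2.7, 2.7], [-0.37, 2.16], [-1.27, 1.26], [0.24, 2.4], [-1.31, 4.45], [0.19, 1.91], [-2.76, 2.76]. Speed limits (rad/s): [2.39, 2.39, 3.14, 3.14, 3.14, 3.14, 3.14].

### API

Orientations are given as a rotation vector (axis times angle).
In Python, from station import readout, optics, ticket, nets gives the robot as it stands. The module is installed in compiled form; this text tells all that it offers.
- The arm moves only by the tool servo_tool, never from a script. Its argument "motion" is a list of rows, each an object with "delta_pos": the shift along the tool's x, y, z in mm, a list of three; "angular": the turn, a rotation vector about the tool's x, y, z in degrees, a list of three; "claw": the opening in per cent of the stroke, from 0 (shut) to 100 (fully open). A call has 1 to 8 rows; each row shifts and turns the commanded pose from where the row before left it, along the tool's axes as they then stand; what a row does not reach is not made up. A row lasts 1/12 s, in which the tool goes at most 41.7 mm and 7.16 degrees, less where a joint would pass 70% of its speed; a pose out of reach is approached as far as the arm can. A call with a gripper value outside its range is refused whole. The fingers move at their own pace and stop on an object; "squeeze" is the grip in N (left out, the last holds). Time passes only in rows, so rows that do not move let the fingers close. It gives the time, the measured TCP pose, the force, the opening and the grip force at its end, in the units of the state.
- readout.read_state(): the state, without advancing time (a new reading comes with each control period).
- optics.camera(name): name is "side" or "top" or "wrist"; returns a dict with "frame" (420x560x3 uint8, blue, green, red), "z_map" (420x560 float32, m along the optical axis (not along the pixel's ray), 0 where there is no reading), "mtx" (3x3 intrinsics, pixels), "k1" (the pictures are not rectified: a ray, as slopes to the right and down, at radius r is drawn at 1 + k1 r^2 times it, then the intrinsics apply), "xyz" and "attitude" of the camera in the world; the wrist camera has in their place "hand_eye" (4x4, takes a point from camera to tool coordinates, whose origin is the TCP and whose axes are the flange's). Camera axes: x right, y up, looking along -z (the intrinsics and any distortion apply to the point x, -y, -z); pixel columns grow to the right and rows downward; lengths in m; the calibration is good to about 2 mm. A picture is of the moment at which its call begins: read the wrist's pose just before it.
- ticket.sign_off(): hands the job in; it is judged then, once.
Trained networks look in the newest picture that a camera, given by its name, has taken for a name from the list of things; names that differ only in an ending like _2 or _b are one class to them, and where a whole thing is asked for, a point or a joint stands for the part that bears it (a point fixed in the world has none). Each returns a list of dicts, best first, with "score" (0 to 1); they miss things now and then, are a little off and sometimes report something else, mostly with a low value. They report only what shows in the picture. A call takes as long as a camera call.
- nets.outline_of(camera, label): "pixels" (420x560 bool, what is visible of it) and "box" ([left, top, right, bottom] in pixels, round what is visible of it).
The state is a dict: "clock": time; "joint_positions": joint angles; "qvel": joint speeds; "effort": joint torques, N m; "tcp_pos": TCP position; "tcp_rot": TCP orientation; "contact_force": force on the tool from outside, world axes, zero at the start; "torque": the same for the moment, N m; "width": finger opening in m; "gripper_force": force on a finger pad.
Only numpy, scipy, OpenCV 4.12 (cv2) and the standard library are available. Lean on these libraries where they do the work, as an engineer would, in place of code of your own. Each camera call takes 0.05 s, during which the arm holds its last target. There are 200 camera calls.

## Working session

There is one attempt and no reset: what is moved stays moved. The work goes in short steps, Python scripts to look and compute and a tool call to move; the robot and the scene stay as the last step left them, time stands still between calls to the robot, and variables do not carry over. Pictures are saved under pics/ and viewed, at most 10 in all, crops included, and the job is handed in when it is done.

Besides the shell and the picture viewer there is one more tool, called after ">>>" as name(argument=value, ...), one argument or row to a line, values as JSON. servo_tool: Moves the arm, as the interface text tells. Its arguments: {"type":"object","properties":{"motion":{"type":"array","items":{"type":"object","properties":{"delta_pos":{"type":"array","items":{"type":"number"}},"angular":{"type":"array","items":{"type":"number"}},"claw":{"type":"number"}}}},"squeeze":{"type":"number"}},"required":["motion"]}

```bash
mkdir -p pics; cat > h.py <<'E'
import numpy as np, cv2
from scipy.spatial.transform import Rotation as R
from station import readout, optics, ticket, nets
def pose(c):
    if 'hand_eye' in c:
        s=c['s']; T=np.eye(4); T[:3,:3]=R.from_rotvec(s['tcp_rot']).as_matrix(); T[:3,3]=s['tcp_pos']
        return T@np.array(c['hand_eye'])
    T=np.eye(4); a=np.array(c['attitude']); 
    T[:3,:3]=a if a.shape==(3,3) else R.from_rotvec(a).as_matrix()
    T[:3,3]=c['xyz']; return T
def cam(n):
    s=readout.read_state(); c=optics.camera(n); c['s']=s; return c
def cloud(c,mask=None):
    "world points HxWx3"
    h,w=c['z_map'].shape; M=np.array(c['mtx']); v,u=np.mgrid[:h,:w]
    xd=(u-M[0,2])/M[0,0]; yd=(v-M[1,2])/M[1,1]; rd=np.hypot(xd,yd); r=rd.copy()
    for _ in range(20): r=rd/(1+c['k1']*r*r)
    k=np.where(rd>0,r/np.maximum(rd,1e-9),1); z=c['z_map']
    P=np.stack([xd*k*z,-yd*k*z,-z],-1); T=pose(c)
    P=P@T[:3,:3].T+T[:3,3]; P[z==0]=np.nan
    return P
def circ(x,y):
    A=np.c_[2*x,2*y,np.ones(len(x))]; s=np.linalg.lstsq(A,x*x+y*y,rcond=None)[0]
    return s[0],s[1],np.sqrt(s[2]+s[0]**2+s[1]**2)
E
python3 - <<'E'
from h import *
np.set_printoptions(precision=4,suppress=True)
s=readout.read_state(); print(s)
for n in('top','side'):
    c=cam(n); print(n,c['xyz'],c['attitude'],c['mtx'],c['k1']); cv2.imwrite(f'pics/{n}0.png',c['frame']); P=cloud(c); np.save(n,P)
    for l in['large_bowl','medium_bowl','small_bowl','lid','pad','paste_box','seal','ink_stick','brush_rest']:
        for o in nets.outline_of(n,l)[:2]:
            q=P[o['pixels']]; q=q[~np.isnan(q[:,0])]
            if len(q)==0: continue
            print(l,round(o['score'],2),o['box'],len(q),np.median(q,0),'min',np.percentile(q,2,axis=0),'max',np.percentile(q,98,axis=0))
E
```

```text
{'clock': 0.0, 'joint_positions': array([-1.3732,  0.5372, -0.0045,  1.5388,  0.0026,  1.0673, -0.0712]), 'qvel': array([ 0.0007,  0.0009,  0.0011, -0.0006, -0.0003, -0.0003,  0.0023]), 'effort': array([ -0.0005, -57.0978,   0.9906, -25.1598,  -0.0562,   0.018 ,
         0.0002]), 'tcp_pos': array([0.1693, 0.6269, 0.2378]), 'tcp_rot': array([-0.4131, -3.1142,  0.0028]), 'contact_force': array([-0.502 , -0.1633,  0.2701]), 'torque': array([ 0.0122, -0.0324,  0.008 ]), 'gripper_force': 0.0, 'width': 0.08818087850470106}
top [0.4119 0.0163 1.329 ] [ 0.0983 -0.107  -1.5577] [[543.1622   0.     275.0415]
 [  0.     543.1622 215.6198]
 [  0.       0.       1.    ]] 0.008724685998547596
large_bowl 0.63 [365.0, 224.8, 395.0, 297.8] 286 [ 0.4717 -0.218   0.0697] min [ 0.4036 -0.2557 -0.0026] max [ 0.551  -0.2096  0.1008]
medium_bowl 0.85 [229.4, 242.2, 288.0, 301.7] 2535 [0.4478 0.0453 0.0176] min [ 0.3888 -0.014   0.0031] max [0.5064 0.1038 0.0689]
small_bowl 0.62 [277.5, 169.0, 303.4, 194.9] 600 [ 0.6667 -0.0253  0.0313] min [ 0.6314 -0.0536  0.0034] max [0.6915 0.0039 0.0541]
small_bowl 0.
[... 1494 characters left out ...]
  0.0996] min [ 0.3921 -0.3984  0.0961] max [ 0.571  -0.2224  0.1245]
pad 0.89 [193.3, 139.7, 275.4, 192.2] 3209 [0.6022 0.2552 0.0031] min [0.4997 0.1548 0.0002] max [0.7136 0.3685 0.0059]
pad 0.17 [307.5, 301.1, 410.8, 353.3] 1444 [ 0.4062 -0.3674  0.0686] min [ 0.3864 -0.4066  0.0465] max [ 0.4949 -0.2696  0.0901]
seal 0.56 [232.5, 290.4, 255.8, 323.5] 531 [ 0.3203 -0.1689  0.0424] min [ 0.3103 -0.1748 -0.0006] max [ 0.3394 -0.1187  0.0648]
ink_stick 0.7 [156.0, 210.7, 193.1, 237.7] 386 [0.3455 0.1463 0.0129] min [ 0.3069  0.1399 -0.0005] max [0.3912 0.1648 0.0161]
brush_rest 0.78 [280.3, 146.5, 307.8, 168.4] 229 [0.7479 0.157  0.0127] min [0.7112 0.1509 0.0003] max [0.7902 0.187  0.034 ]
```

```bash
python3 - <<'E'
from h import *
np.set_printoptions(precision=4,suppress=True)
s=readout.read_state(); print(R.from_rotvec(s['tcp_rot']).as_matrix())
A=dict(lidplate=((.4855,-.306),.13,.094,.108),knob=((.4855,-.306),.04,.118,.135),med=((.448,.045),.09,.061,.073),small=((.661,-.025),.06,.044,.058),pad=((.61,.265),.14,.0,.006))
for n in('top','side'):
    P=np.load(n+'.npy').reshape(-1,3)
    for k,(c,r,a,b) in A.items():
        q=P[(np.hypot(P[:,0]-c[0],P[:,1]-c[1])<r)&(P[:,2]>a)&(P[:,2]<b)]
        if len(q)<20: print(n,k,len(q)); continue
        cc,rr=cv2.minEnclosingCircle(q[:,:2].astype(np.float32)); print(n,k,len(q),'fit',circ(q[:,0],q[:,1]),'enc',cc,rr,'z',np.median(q[:,2]))
E
```

```text
[[-0.9654  0.2607  0.0001]
 [ 0.2607  0.9654  0.    ]
 [-0.0001  0.     -1.    ]]
top lidplate 5706 fit (np.float64(0.4866003182149236), np.float64(-0.308137382282533), np.float64(0.0711320544632614)) enc (0.48734599351882935, -0.30855733156204224) 0.09968622773885727 z 0.10015688977005222
top knob 211 fit (np.float64(0.4865615972193834), np.float64(-0.30754938723548325), np.float64(0.012749172044358643)) enc (0.48625731468200684, -0.30804088711738586) 0.018063725903630257 z 0.125662437080295
top med 556 fit (np.float64(0.44730687553058607), np.float64(0.04526459711827602), np.float64(0.06174866665271178)) enc (0.44728973507881165, 0.045481495559215546) 0.06579393893480301 z 0.0656615924630024
top small 257 fit (np.float64(0.6622221701965919), np.float64(-0.024506581995419385), np.float64(0.02889696034686499)) enc (0.6626178622245789, -0.024595065042376518) 0.03325450047850609 z 0.04963354865533387
top pad 6649 fit (np.float64(0.6103446238411048), np.float64(0.26465690270883147), np.float64(0.09511352995106248)) enc (0.6099982857704163, 0.2650016248226166) 0.14008218050003052 z 0.002
[... 357 characters left out ...]
00357365608215, -0.3090004324913025) 0.018742896616458893 z 0.12472492701234933
side med 529 fit (np.float64(0.4443424083652774), np.float64(0.04424194246135449), np.float64(0.06193248178620256)) enc (0.4445596933364868, 0.045066554099321365) 0.06729201227426529 z 0.06515482819960405
side small 225 fit (np.float64(0.6595346153058118), np.float64(-0.025952606994993188), np.float64(0.029095881384549493)) enc (0.6602485179901123, -0.024641243740916252) 0.03408503159880638 z 0.04894195341844554
side pad 3769 fit (np.float64(0.6078843634397977), np.float64(0.26388042781059373), np.float64(0.09366670059208015)) enc (0.6100038290023804, 0.26508644223213196) 0.1400122344493866 z 0.002819165618792918
```

View pics/top0.png

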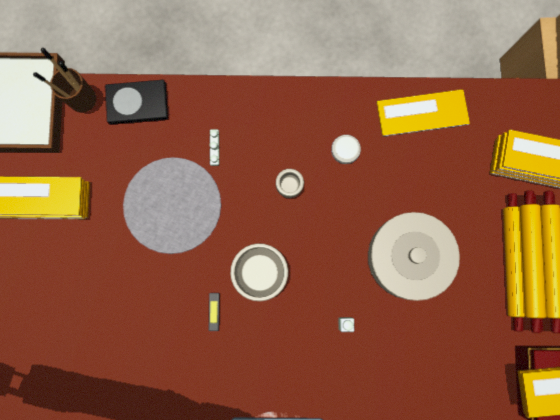

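>>> servo_tool(
  motion=[
    {"angular": [0,0,-5],"claw": 100},
    {"angular": [0,0,-5]},
    {"angular": [0,0,-5.1]},
    {"delta_pos": [-28,-28,0]},
    {"delta_pos": [-28,-28,0]},
    {"delta_pos": [-28,-28,0]},
    {"delta_pos": [-28,-28,0]},
    {"delta_pos": [-28,-28,0]},
  ],
)

```text
invalid input at $.motion[0]: expected keys delta_pos, angular, claw
```

>>> servo_tool(
  motion=[
    {"delta_pos": [-28,-28,0]},
    {"delta_pos": [-28,-28,0]},
    {"delta_pos": [-28,-28,0]},
    {"delta_pos": [-28,-28,0]},
    {"delta_pos": [-28,-28,0]},
    {"delta_pos": [-28,-28,0]},
    {"delta_pos": [-28,-28,0]},
    {"delta_pos": [-28,-28,0]},
  ],
)

```text
invalid input at $.motion[0]: expected keys delta_pos, angular, claw
```

>>> servo_tool(
  motion=[
    {"delta_pos": [4,-40,0]},
    {"delta_pos": [4,-40,0]},
    {"delta_pos": [4,-40,0]},
    {"delta_pos": [4,-40,0]},
    {"delta_pos": [4,-40,0]},
    {"delta_pos": [4,-40,0]},
    {"delta_pos": [4,-40,0]},
    {"delta_pos": [4,-40,0]},
  ],
)

```text
invalid input at $.motion[0]: expected keys delta_pos, angular, claw
```

All keys are needed in each row.

>>> servo_tool(
  motion=[
    {"delta_pos": [0,0,0],"angular": [0,0,-5],"claw": 100},
    {"delta_pos": [0,0,0],"angular": [0,0,-5],"claw": 100},
    {"delta_pos": [0,0,0],"angular": [0,0,-5.1],"claw": 100},
    {"delta_pos": [-28,-28,0],"angular": [0,0,0],"claw": 100},
    {"delta_pos": [-28,-28,0],"angular": [0,0,0],"claw": 100},
    {"delta_pos": [-28,-28,0],"angular": [0,0,0],"claw": 100},
    {"delta_pos": [-28,-28,0],"angular": [0,0,0],"claw": 100},
    {"delta_pos": [-28,-28,0],"angular": [0,0,0],"claw": 100},
  ],
)

```text
clock: 1.67
tcp_pos: [0.3106, 0.486, 0.2389]
tcp_rot: [0.0, 3.141, 0.0]
contact_force: [0.7, 1.4, 0.4]
width: 0.0882
gripper_force: 0.0
```

>>> servo_tool(
  motion=[
    {"delta_pos": [-28,-28,0],"angular": [0,0,0],"claw": 100},
    {"delta_pos": [-28,-28,0],"angular": [0,0,0],"claw": 100},
    {"delta_pos": [-28,-28,0],"angular": [0,0,0],"claw": 100},
    {"delta_pos": [-28,-28,0],"angular": [0,0,0],"claw": 100},
    {"delta_pos": [-28,-28,0],"angular": [0,0,0],"claw": 100},
    {"delta_pos": [-28,-28,0],"angular": [0,0,0],"claw": 100},
    {"delta_pos": [-28,-28,0],"angular": [0,0,0],"claw": 100},
    {"delta_pos": [-12,-12,0],"angular": [0,0,0],"claw": 100},
  ],
)

```text
clock: 2.33
tcp_pos: [0.5215, 0.2738, 0.2391]
tcp_rot: [0.011, 3.139, -0.003]
contact_force: [-0.0, -1.3, 0.7]
width: 0.0881
gripper_force: 0.0
```

>>> servo_tool(
  motion=[
    {"delta_pos": [2,-36.7,0],"angular": [0,0,0],"claw": 100},
    {"delta_pos": [2,-36.7,0],"angular": [0,0,0],"claw": 100},
    {"delta_pos": [2,-36.7,0],"angular": [0,0,0],"claw": 100},
    {"delta_pos": [2,-36.7,0],"angular": [0,0,0],"claw": 100},
    {"delta_pos": [2,-36.7,0],"angular": [0,0,0],"claw": 100},
    {"delta_pos": [2,-36.7,0],"angular": [0,0,0],"claw": 100},
    {"delta_pos": [2,-36.7,0],"angular": [0,0,0],"claw": 100},
    {"delta_pos": [2,-36.7,0],"angular": [0,0,0],"claw": 100},
  ],
)

```text
clock: 3.0
tcp_pos: [0.5011, -0.0159, 0.2391]
tcp_rot: [0.0, 3.141, 0.0]
contact_force: [0.5, -0.5, 0.6]
width: 0.0882
gripper_force: 0.0
```

>>> servo_tool(
  motion=[
    {"delta_pos": [2,-36.7,0],"angular": [0,0,0],"claw": 100},
    {"delta_pos": [2,-36.7,0],"angular": [0,0,0],"claw": 100},
    {"delta_pos": [2,-36.7,0],"angular": [0,0,0],"claw": 100},
    {"delta_pos": [2,-36.7,0],"angular": [0,0,0],"claw": 100},
    {"delta_pos": [2,-36.7,0],"angular": [0,0,0],"claw": 100},
    {"delta_pos": [2,-36.7,0],"angular": [0,0,0],"claw": 100},
    {"delta_pos": [2,-36.7,0],"angular": [0,0,0],"claw": 100},
    {"delta_pos": [2,-36.7,0],"angular": [0,0,0],"claw": 100},
  ],
)

```text
clock: 3.67
tcp_pos: [0.485, -0.3095, 0.239]
tcp_rot: [0.0, 3.141, -0.0]
contact_force: [-0.3, 0.4, 0.2]
width: 0.088
gripper_force: 0.0
```

>>> servo_tool(
  motion=[
    {"delta_pos": [0,0,0],"angular": [0,0,0],"claw": 100},
    {"delta_pos": [0,0,0],"angular": [0,0,0],"claw": 100},
  ],
)

```text
clock: 3.83
tcp_pos: [0.4844, -0.3102, 0.2387]
tcp_rot: [-0.007, -3.141, 0.002]
contact_force: [-0.2, 1.1, -0.3]
width: 0.088
gripper_force: 0.0
```

```bash
cat > look.py <<'E'
import sys
from h import *
np.set_printoptions(precision=4,suppress=True)
# look.py name  x y r za zb [x y r za zb ...]
c=cam('wrist'); cv2.imwrite('pics/'+sys.argv[1]+'.png',c['frame']); s=c['s']; print(s['clock'],s['tcp_pos'],s['tcp_rot'],s['contact_force'],s['width'])
P=cloud(c).reshape(-1,3); np.save(sys.argv[1],P)
a=np.array(sys.argv[2:],float).reshape(-1,5)
for x,y,r,za,zb in a:
    q=P[(np.hypot(P[:,0]-x,P[:,1]-y)<r)&(P[:,2]>za)&(P[:,2]<zb)]
    if len(q)<20: print(len(q)); continue
    cc,rr=cv2.minEnclosingCircle(q[:,:2].astype(np.float32)); print(len(q),'fit',np.array(circ(q[:,0],q[:,1])),'enc',np.array(cc),rr,'z',np.median(q[:,2]))
E
python3 look.py w1 .4855 -.308 .04 .118 .135 .4855 -.308 .13 .092 .108
```

```text
3.8333 [ 0.4844 -0.3102  0.2387] [-0.0074 -3.1414  0.0015] [-0.1893  1.1339 -0.3283] 0.08795968513426984
1604 fit [ 0.4851 -0.3069  0.0127] enc [ 0.4861 -0.307 ] 0.018049154430627823 z 0.12570238104082707
39938 fit [ 0.4839 -0.3071  0.0713] enc [ 0.4859 -0.3072] 0.09965410828590393 z 0.09999021631021712
```

>>> servo_tool(
  motion=[
    {"delta_pos": [-1,2.7,30],"angular": [0,0,0],"claw": 100},
    {"delta_pos": [0,0,30],"angular": [0,0,0],"claw": 100},
    {"delta_pos": [0,0,30],"angular": [0,0,0],"claw": 100},
    {"delta_pos": [0,0,25],"angular": [0,0,0],"claw": 100},
    {"delta_pos": [0,0,10],"angular": [0,0,0],"claw": 100},
    {"delta_pos": [0,0,6],"angular": [0,0,0],"claw": 100},
    {"delta_pos": [0,0,4],"angular": [0,0,0],"claw": 100},
    {"delta_pos": [0,0,0],"angular": [0,0,0],"claw": 100},
  ],
)

```text
clock: 4.55
tcp_pos: [0.4869, -0.3047, 0.1042]
tcp_rot: [-0.001, 3.141, -0.0]
contact_force: [-0.6, -0.3, -0.2]
width: 0.0882
gripper_force: 0.0
```

>>> servo_tool(
  motion=[
    {"delta_pos": [0,0,0],"angular": [0,0,0],"claw": 0},
    {"delta_pos": [0,0,0],"angular": [0,0,0],"claw": 0},
    {"delta_pos": [0,0,0],"angular": [0,0,0],"claw": 0},
    {"delta_pos": [0,0,0],"angular": [0,0,0],"claw": 0},
    {"delta_pos": [0,0,0],"angular": [0,0,0],"claw": 0},
    {"delta_pos": [0,0,0],"angular": [0,0,0],"claw": 0},
  ],
  squeeze=50,
)

```text
clock: 5.05
tcp_pos: [0.4864, -0.3051, 0.104]
tcp_rot: [0.0, 3.141, -0.0]
contact_force: [-0.5, 1.1, 0.1]
width: 0.05
gripper_force: 0.0
```

>>> servo_tool(
  motion=[
    {"delta_pos": [0,-1.8,0],"angular": [0,0,0],"claw": 0},
    {"delta_pos": [0,0,0],"angular": [0,0,0],"claw": 0},
    {"delta_pos": [0,0,0],"angular": [0,0,0],"claw": 0},
    {"delta_pos": [0,0,0],"angular": [0,0,0],"claw": 0},
    {"delta_pos": [0,0,0],"angular": [0,0,0],"claw": 0},
    {"delta_pos": [0,0,0],"angular": [0,0,0],"claw": 0},
  ],
)

```text
clock: 5.55
tcp_pos: [0.4862, -0.3075, 0.1038]
tcp_rot: [0.001, 3.141, -0.001]
contact_force: [-0.4, -2.1, -1.7]
width: 0.0351
gripper_force: 50.0
```

>>> servo_tool(
  motion=[
    {"delta_pos": [0,0,-4],"angular": [0,0,0],"claw": 0},
    {"delta_pos": [0,0,-6],"angular": [0,0,0],"claw": 0},
    {"delta_pos": [0,0,-10],"angular": [0,0,0],"claw": 0},
    {"delta_pos": [0,0,-10],"angular": [0,0,0],"claw": 0},
    {"delta_pos": [0,0,0],"angular": [0,0,0],"claw": 0},
    {"delta_pos": [0,0,0],"angular": [0,0,0],"claw": 0},
  ],
)

```text
clock: 6.05
tcp_pos: [0.4869, -0.307, 0.1348]
tcp_rot: [0.0, 3.14, -0.001]
contact_force: [0.3, 0.2, -5.6]
width: 0.0343
gripper_force: 50.0
```

>>> servo_tool(
  motion=[
    {"delta_pos": [0,8,-20],"angular": [0,0,0],"claw": 0},
    {"delta_pos": [-4,20,0],"angular": [0,0,0],"claw": 0},
    {"delta_pos": [-8,36,0],"angular": [0,0,0],"claw": 0},
    {"delta_pos": [-8,36,0],"angular": [0,0,0],"claw": 0},
    {"delta_pos": [-8,36,0],"angular": [0,0,0],"claw": 0},
    {"delta_pos": [-8,36,0],"angular": [0,0,0],"claw": 0},
    {"delta_pos": [-8,36,0],"angular": [0,0,0],"claw": 0},
    {"delta_pos": [-8,36,0],"angular": [0,0,0],"claw": 0},
  ],
)

```text
clock: 6.72
tcp_pos: [0.5381, -0.061, 0.1535]
tcp_rot: [-0.0, -3.141, -0.0]
contact_force: [0.6, 0.0, -4.8]
width: 0.0345
gripper_force: 50.0
```

>>> servo_tool(
  motion=[
    {"delta_pos": [-8,36,0],"angular": [0,0,0],"claw": 0},
    {"delta_pos": [-8,36,0],"angular": [0,0,0],"claw": 0},
    {"delta_pos": [-8,36,0],"angular": [0,0,0],"claw": 0},
    {"delta_pos": [-8,36,0],"angular": [0,0,0],"claw": 0},
    {"delta_pos": [-8,36,0],"angular": [0,0,0],"claw": 0},
    {"delta_pos": [-8,36,0],"angular": [0,0,0],"claw": 0},
    {"delta_pos": [-8,36,0],"angular": [0,0,0],"claw": 0},
    {"delta_pos": [-8,36,0],"angular": [0,0,0],"claw": 0},
  ],
)

```text
clock: 7.38
tcp_pos: [0.602, 0.2269, 0.1532]
tcp_rot: [0.0, -3.141, 0.001]
contact_force: [0.6, -0.3, -5.6]
width: 0.0347
gripper_force: 50.0
```

>>> servo_tool(
  motion=[
    {"delta_pos": [-4,20,0],"angular": [0,0,0],"claw": 0},
    {"delta_pos": [-3,20,0],"angular": [0,0,0],"claw": 0},
    {"delta_pos": [0,0,0],"angular": [0,0,0],"claw": 0},
    {"delta_pos": [0,0,0],"angular": [0,0,0],"claw": 0},
  ],
)

```text
clock: 7.72
tcp_pos: [0.6085, 0.2667, 0.1528]
tcp_rot: [0.004, -3.14, 0.0]
contact_force: [0.4, 0.4, -4.9]
width: 0.0348
gripper_force: 50.0
```

```bash
python3 - <<'E'
from h import *
np.set_printoptions(precision=4,suppress=True)
s=readout.read_state(); print(s['clock'],s['tcp_pos'],s['contact_force'],s['torque'])
for n in('top','side'):
    c=cam(n); cv2.imwrite(f'pics/{n}1.png',c['frame']); P=cloud(c); P=P.reshape(-1,3)
    for x,y,r,a,b in((.4855,-.308,.13,.08,.1),(.61,.265,.15,-.01,.0) ,(.61,.265,.14,.10,.16)):
        q=P[(np.hypot(P[:,0]-x,P[:,1]-y)<r)&(P[:,2]>a)&(P[:,2]<b)]
        if len(q)>20: print(n,len(q),np.array(circ(q[:,0],q[:,1])),cv2.minEnclosingCircle(q[:,:2].astype(np.float32)),np.median(q[:,2]))
E
```

```text
7.7167 [0.6085 0.2667 0.1528] [ 0.3894  0.4277 -4.935 ] [-0.1216 -0.057  -0.0074]
top 1098 [ 0.4866 -0.3071  0.0943] ((0.48641154170036316, -0.3081892430782318), 0.09894673526287079) 0.09123003582144806
top 1453 [0.6136 0.2621 0.1288] ((0.6100307106971741, 0.2646086812019348), 0.149839386343956) -0.0016211311110094773
top 2286 [0.6136 0.2465 0.0702] ((0.6089950203895569, 0.26278620958328247), 0.09899120777845383) 0.14891885662922622
side 1951 [ 0.4827 -0.3099  0.0943] ((0.4842697083950043, -0.30877000093460083), 0.09987053275108337) 0.09025902193654012
side 774 [0.6101 0.2659 0.1336] ((0.6099677681922913, 0.26500728726387024), 0.15004916489124298) -0.0008238340084812945
side 1950 [0.6018 0.2571 0.0715] ((0.606715202331543, 0.2631397545337677), 0.10038718581199646) 0.1490471083064548
```

>>> servo_tool(
  motion=[
    {"delta_pos": [0,-1,20],"angular": [0,0,0],"claw": 0},
    {"delta_pos": [0,0,30],"angular": [0,0,0],"claw": 0},
    {"delta_pos": [0,0,30],"angular": [0,0,0],"claw": 0},
    {"delta_pos": [0,0,25],"angular": [0,0,0],"claw": 0},
    {"delta_pos": [0,0,12],"angular": [0,0,0],"claw": 0},
    {"delta_pos": [0,0,6],"angular": [0,0,0],"claw": 0},
    {"delta_pos": [0,0,4],"angular": [0,0,0],"claw": 0},
    {"delta_pos": [0,0,0],"angular": [0,0,0],"claw": 0},
  ],
)

```text
clock: 8.48
tcp_pos: [0.6101, 0.2638, 0.0273]
tcp_rot: [0.001, 3.141, 0.0]
contact_force: [0.7, -0.0, -3.9]
width: 0.0348
gripper_force: 50.0
```

>>> servo_tool(
  motion=[
    {"delta_pos": [0,0,1],"angular": [0,0,0],"claw": 0},
    {"delta_pos": [0,0,1],"angular": [0,0,0],"claw": 0},
    {"delta_pos": [0,0,1],"angular": [0,0,0],"claw": 0},
    {"delta_pos": [0,0,0],"angular": [0,0,0],"claw": 0},
  ],
)

```text
clock: 8.82
tcp_pos: [0.6097, 0.2643, 0.0243]
tcp_rot: [0.0, 3.141, 0.001]
contact_force: [-0.4, -0.5, -4.9]
width: 0.0352
gripper_force: 50.0
```

>>> servo_tool(
  motion=[
    {"delta_pos": [0,0,1],"angular": [0,0,0],"claw": 0},
    {"delta_pos": [0,0,0.8],"angular": [0,0,0],"claw": 0},
    {"delta_pos": [0,0,0],"angular": [0,0,0],"claw": 0},
  ],
)

```text
clock: 9.07
tcp_pos: [0.6094, 0.2641, 0.0219]
tcp_rot: [0.0, 3.141, -0.0]
contact_force: [-0.7, 0.3, -4.4]
width: 0.0351
gripper_force: 50.0
```

>>> servo_tool(
  motion=[
    {"delta_pos": [0,0,0.5],"angular": [0,0,0],"claw": 0},
    {"delta_pos": [0,0,0],"angular": [0,0,0],"claw": 0},
  ],
)

```text
clock: 9.23
tcp_pos: [0.6094, 0.2642, 0.0219]
tcp_rot: [-0.0, -3.142, -0.0]
contact_force: [-2.1, -0.7, 0.7]
width: 0.0351
gripper_force: 50.0
```

>>> servo_tool(
  motion=[
    {"delta_pos": [0,0,0],"angular": [0,0,0],"claw": 100},
    {"delta_pos": [0,0,0],"angular": [0,0,0],"claw": 100},
    {"delta_pos": [0,0,0],"angular": [0,0,0],"claw": 100},
    {"delta_pos": [0,0,0],"angular": [0,0,0],"claw": 100},
    {"delta_pos": [0,0,-10],"angular": [0,0,0],"claw": 100},
    {"delta_pos": [0,0,-35],"angular": [0,0,0],"claw": 100},
    {"delta_pos": [0,0,-40],"angular": [0,0,0],"claw": 100},
    {"delta_pos": [0,0,-40],"angular": [0,0,0],"claw": 100},
  ],
)

```text
clock: 9.9
tcp_pos: [0.609, 0.2638, 0.1481]
tcp_rot: [-0.001, -3.141, 0.001]
contact_force: [0.7, 0.5, 0.1]
width: 0.0859
gripper_force: 0.0
```

>>> servo_tool(
  motion=[
    {"delta_pos": [0,0,-40],"angular": [0,0,0],"claw": 100},
    {"delta_pos": [20,-35,0],"angular": [0,0,0],"claw": 60},
    {"delta_pos": [20,-35,0],"angular": [0,0,0],"claw": 60},
    {"delta_pos": [20,-35,0],"angular": [0,0,0],"claw": 60},
    {"delta_pos": [20,-35,0],"angular": [0,0,0],"claw": 60},
    {"delta_pos": [20,-35,0],"angular": [0,0,0],"claw": 60},
    {"delta_pos": [20,-35,0],"angular": [0,0,0],"claw": 60},
    {"delta_pos": [20,-35,0],"angular": [0,0,0],"claw": 60},
  ],
)

```text
clock: 10.57
tcp_pos: [0.4684, 0.0177, 0.1873]
tcp_rot: [0.0, 3.14, 0.001]
contact_force: [-0.3, -1.9, -0.3]
width: 0.0527
gripper_force: 0.0
```

>>> servo_tool(
  motion=[
    {"delta_pos": [20,-35,0],"angular": [0,0,0],"claw": 60},
    {"delta_pos": [0,0,0],"angular": [0,0,0],"claw": 60},
    {"delta_pos": [0,0,0],"angular": [0,0,0],"claw": 60},
  ],
)

```text
clock: 10.82
tcp_pos: [0.4488, -0.0177, 0.1873]
tcp_rot: [0.007, 3.14, 0.0]
contact_force: [-0.0, 0.8, -0.5]
width: 0.0531
gripper_force: 0.0
```

```bash
python3 look.py w2 .446 .045 .09 .06 .072; python3 - <<'E'
from h import *
c=cam('top'); cv2.imwrite('pics/top2.png',c['frame']); P=cloud(c).reshape(-1,3)
for x,y,r,a,b in((.61,.265,.14,.01,.03),(.4855,-.308,.13,.084,.1)):
    q=P[(np.hypot(P[:,0]-x,P[:,1]-y)<r)&(P[:,2]>a)&(P[:,2]<b)]
    print(len(q),np.array(circ(q[:,0],q[:,1])),cv2.minEnclosingCircle(q[:,:2].astype(np.float32)),np.percentile(q[:,2],[5,50,95]))
E
```

```text
10.8167 [ 0.4488 -0.0177  0.1873] [0.0074 3.1405 0.0005] [-0.0093  0.8269 -0.5171] 0.053111669916689606
4872 fit [0.4462 0.0466 0.0613] enc [0.4466 0.0471] 0.06607439368963242 z 0.06552721350916449
4988 [0.60913657 0.26459854 0.0719272 ] ((0.6183215379714966, 0.25286322832107544), 0.12529423832893372) [0.01350951 0.01813994 0.02266738]
1022 [ 0.48660497 -0.30738004  0.0943492 ] ((0.48681503534317017, -0.3082391321659088), 0.09938932210206985) [0.08658029 0.09130624 0.09536626]
```

View pics/w2.png

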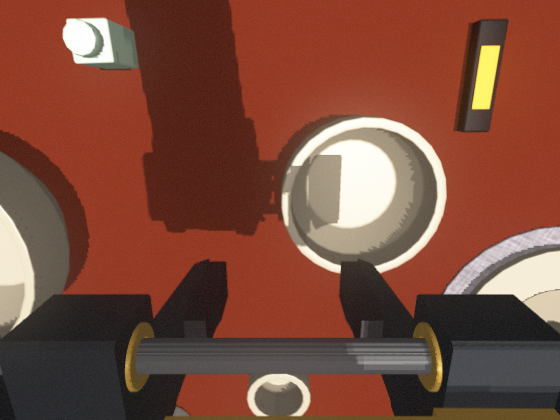

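>>> servo_tool(
  motion=[
    {"delta_pos": [2.5,2,35],"angular": [0,0,0],"claw": 60},
    {"delta_pos": [0,0,40],"angular": [0,0,0],"claw": 60},
    {"delta_pos": [0,0,35],"angular": [0,0,0],"claw": 60},
    {"delta_pos": [0,0,20],"angular": [0,0,0],"claw": 60},
    {"delta_pos": [0,0,12],"angular": [0,0,0],"claw": 60},
    {"delta_pos": [0,0,8],"angular": [0,0,0],"claw": 40},
    {"delta_pos": [0,0,0],"angular": [0,0,0],"claw": 30},
    {"delta_pos": [0,0,0],"angular": [0,0,0],"claw": 25},
  ],
  squeeze=50,
)

```text
clock: 11.58
tcp_pos: [0.4475, -0.0131, 0.0365]
tcp_rot: [-0.002, 3.141, 0.0]
contact_force: [-0.8, -0.1, 0.2]
width: 0.0351
gripper_force: 0.0
```

>>> servo_tool(
  motion=[
    {"delta_pos": [0,0,0],"angular": [0,0,0],"claw": 25},
    {"delta_pos": [0,0,0],"angular": [0,0,0],"claw": 25},
  ],
)

```text
clock: 11.75
tcp_pos: [0.4478, -0.0136, 0.0373]
tcp_rot: [-0.0, 3.14, 0.0]
contact_force: [-0.2, 0.2, 0.8]
width: 0.0228
gripper_force: 0.0
```

```bash
python3 look.py w3 .446 .045 .09 .06 .072
```

```text
11.75 [ 0.4478 -0.0136  0.0373] [-0.0002  3.1396  0.0004] [-0.2117  0.2381  0.8065] 0.022811367117646003
14146 fit [0.4454 0.044  0.0604] enc [0.4498 0.0344] 0.07530515640974045 z 0.0654332695614554
```

View pics/w3.png

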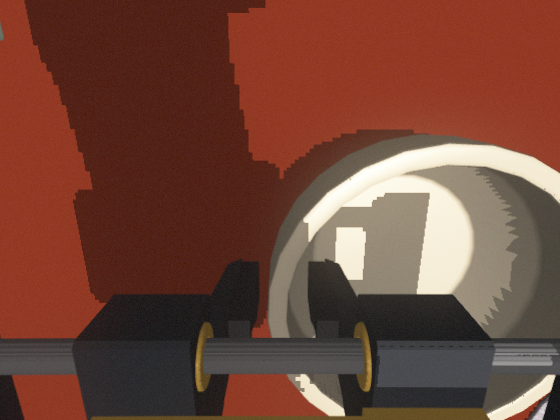

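>>> servo_tool(
  motion=[
    {"delta_pos": [1,-1,0],"angular": [0,0,0],"claw": 12},
    {"delta_pos": [0,0,0],"angular": [0,0,0],"claw": 0},
    {"delta_pos": [0,0,0],"angular": [0,0,0],"claw": 0},
    {"delta_pos": [0,0,0],"angular": [0,0,0],"claw": 0},
    {"delta_pos": [0,0,0],"angular": [0,0,0],"claw": 0},
    {"delta_pos": [0,0,0],"angular": [0,0,0],"claw": 0},
  ],
)

```text
clock: 12.3
tcp_pos: [0.4464, -0.0149, 0.0368]
tcp_rot: [-0.0, 3.14, 0.0]
contact_force: [0.3, -0.5, 6.9]
width: 0.0076
gripper_force: 49.2
```

>>> servo_tool(
  motion=[
    {"delta_pos": [0,0,-3],"angular": [0,0,0],"claw": 0},
    {"delta_pos": [0,0,-6],"angular": [0,0,0],"claw": 0},
    {"delta_pos": [0,0,-10],"angular": [0,0,0],"claw": 0},
    {"delta_pos": [0,0,-20],"angular": [0,0,0],"claw": 0},
    {"delta_pos": [0,0,0],"angular": [0,0,0],"claw": 0},
    {"delta_pos": [0,0,0],"angular": [0,0,0],"claw": 0},
  ],
)

```text
clock: 12.8
tcp_pos: [0.4465, -0.0148, 0.0762]
tcp_rot: [0.0, 3.139, 0.0]
contact_force: [-0.2, -0.3, -4.1]
width: 0.0076
gripper_force: 49.5
```

```bash
cat > tilt.py <<'E'
from h import *
import sys
np.set_printoptions(precision=4,suppress=True)
# plane/circle of a thing near (x,y,r,za,zb) seen by both fixed cams
x,y,r,a,b=map(float,sys.argv[1:6])
s=readout.read_state(); print(s['clock'],s['tcp_pos'],s['contact_force'],s['width'])
for n in sys.argv[6:]:
    P=cloud(cam(n)).reshape(-1,3); q=P[(np.hypot(P[:,0]-x,P[:,1]-y)<r)&(P[:,2]>a)&(P[:,2]<b)]
    if len(q)<20: print(n,len(q)); continue
    d=np.c_[q[:,:2]-[x,y],np.ones(len(q))]; g=np.linalg.lstsq(d,q[:,2],rcond=None)[0]
    print(n,len(q),'circ',np.array(circ(q[:,0],q[:,1])),'enc',np.array(cv2.minEnclosingCircle(q[:,:2].astype(np.float32))[0]),'slope deg',np.degrees(g[:2]),'z',g[2])
E
python3 tilt.py .446 .046 .075 .09 .12 top side
```

```text
12.8 [ 0.4465 -0.0148  0.0762] [-0.2092 -0.3007 -4.1324] 0.007626490599788159
top 356 circ [0.4432 0.0462 0.0613] enc [0.4434 0.0471] slope deg [ 0.0784 -0.5052] z 0.10361900484686214
side 536 circ [0.4378 0.0436 0.0609] enc [0.433  0.0423] slope deg [-1.0604 -0.0698] z 0.09884918055081962
```

>>> servo_tool(
  motion=[
    {"delta_pos": [0,0,-30],"angular": [0,0,0],"claw": 0},
    {"delta_pos": [0,-10,-35],"angular": [0,0,0],"claw": 0},
    {"delta_pos": [-2,-20,-26],"angular": [0,0,0],"claw": 0},
    {"delta_pos": [-4,-36,0],"angular": [0,0,0],"claw": 0},
    {"delta_pos": [-4,-36,0],"angular": [0,0,0],"claw": 0},
    {"delta_pos": [-4,-36,0],"angular": [0,0,0],"claw": 0},
    {"delta_pos": [-4,-36,0],"angular": [0,0,0],"claw": 0},
    {"delta_pos": [-4,-36,0],"angular": [0,0,0],"claw": 0},
  ],
)

```text
clock: 13.57
tcp_pos: [0.467, -0.2262, 0.1653]
tcp_rot: [0.0, -3.14, -0.001]
contact_force: [1.2, -0.4, -4.7]
width: 0.0075
gripper_force: 50.1
```

>>> servo_tool(
  motion=[
    {"delta_pos": [-4,-36,0],"angular": [0,0,0],"claw": 0},
    {"delta_pos": [-4,-36,0],"angular": [0,0,0],"claw": 0},
    {"delta_pos": [-4,-36,0],"angular": [0,0,0],"claw": 0},
    {"delta_pos": [-4,-24,0],"angular": [0,0,0],"claw": 0},
    {"delta_pos": [-1,-10,0],"angular": [0,0,0],"claw": 0},
    {"delta_pos": [0,0,0],"angular": [0,0,0],"claw": 0},
    {"delta_pos": [0,0,0],"angular": [0,0,0],"claw": 0},
  ],
)

```text
clock: 14.15
tcp_pos: [0.484, -0.366, 0.165]
tcp_rot: [-0.001, -3.14, -0.003]
contact_force: [0.5, -0.5, -5.4]
width: 0.0073
gripper_force: 50.1
```

```bash
python3 tilt.py .4857 -.307 .068 .18 .21 top side; python3 look.py w4 .4857 -.307 .12 .086 .096 .4857 -.307 .075 .185 .205
```

```text
14.15 [ 0.484 -0.366  0.165] [ 0.5155 -0.5121 -5.4238] 0.007323055178894134
top 560 circ [ 0.4814 -0.3039  0.0611] enc [ 0.4811 -0.3044] slope deg [-0.4869 -0.057 ] z 0.19214037187181604
side 710 circ [ 0.477  -0.3044  0.0589] enc [ 0.4796 -0.3066] slope deg [-0.9125 -1.4295] z 0.19111392042393296
14.25 [ 0.4847 -0.3646  0.1655] [ 0.0026 -3.1403 -0.0036] [ 0.5475  0.8304 -5.0725] 0.007471822496699402
5823 fit [ 0.4844 -0.3079  0.0931] enc [ 0.4751 -0.3141] 0.09701551496982574 z 0.09146565182252112
15437 fit [ 0.4793 -0.3045  0.0607] enc [ 0.4818 -0.31  ] 0.07162316143512726 z 0.19351687729538072
```

View pics/w4.png

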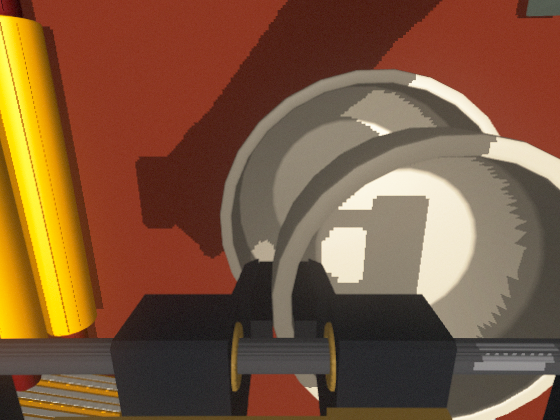

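>>> servo_tool(
  motion=[
    {"delta_pos": [-4,-1.5,0],"angular": [0,0,0],"claw": 0},
    {"delta_pos": [0,0,20],"angular": [0,0,0],"claw": 0},
    {"delta_pos": [0,0,25],"angular": [0,0,0],"claw": 0},
    {"delta_pos": [0,0,25],"angular": [0,0,0],"claw": 0},
    {"delta_pos": [0,0,20],"angular": [0,0,0],"claw": 0},
    {"delta_pos": [0,0,12],"angular": [0,0,0],"claw": 0},
    {"delta_pos": [0,0,0],"angular": [0,0,0],"claw": 0},
    {"delta_pos": [0,0,0],"angular": [0,0,0],"claw": 0},
  ],
)

```text
clock: 14.97
tcp_pos: [0.4891, -0.368, 0.0646]
tcp_rot: [0.001, -3.141, -0.0]
contact_force: [0.1, -0.1, -5.2]
width: 0.0077
gripper_force: 50.1
```

```bash
python3 tilt.py .485 -.306 .068 .078 .110 top side; python3 tilt.py .4855 -.307 .15 .087 .1 top
```

```text
14.9667 [ 0.4891 -0.368   0.0646] [ 0.1123 -0.1103 -5.2241] 0.007726876138875051
top 569 circ [ 0.4857 -0.3056  0.0616] enc [ 0.4862 -0.3063] slope deg [-0.3317 -1.0056] z 0.09137373540194241
side 972 circ [ 0.4801 -0.3072  0.0595] enc [ 0.4837 -0.308 ] slope deg [ 1.183  -1.5517] z 0.09079095185067117
15.0667 [ 0.4898 -0.369   0.0659] [ 0.6151  0.2322 -4.5499] 0.007631787856376061
top 1282 circ [ 0.4873 -0.306   0.0824] enc [ 0.487  -0.3077] slope deg [-0.0305 -0.0668] z 0.09241303274337624
```

>>> servo_tool(
  motion=[
    {"delta_pos": [0,0,8],"angular": [0,0,0],"claw": 0},
    {"delta_pos": [0,0,4],"angular": [0,0,0],"claw": 0},
    {"delta_pos": [0,0,3],"angular": [0,0,0],"claw": 0},
    {"delta_pos": [0,0,1],"angular": [0,0,0],"claw": 0},
    {"delta_pos": [0,0,0],"angular": [0,0,0],"claw": 0},
  ],
)

```text
clock: 15.53
tcp_pos: [0.4885, -0.3682, 0.048]
tcp_rot: [-0.0, -3.141, -0.001]
contact_force: [0.6, -0.0, -5.7]
width: 0.0077
gripper_force: 50.1
```

>>> servo_tool(
  motion=[
    {"delta_pos": [0,0,0.8],"angular": [0,0,0],"claw": 0},
    {"delta_pos": [0,0,0.8],"angular": [0,0,0],"claw": 0},
    {"delta_pos": [0,0,0],"angular": [0,0,0],"claw": 0},
  ],
)

```text
clock: 15.78
tcp_pos: [0.4888, -0.3684, 0.0468]
tcp_rot: [0.0, 3.142, -0.0]
contact_force: [0.6, 0.2, -4.6]
width: 0.0074
gripper_force: 50.1
```

>>> servo_tool(
  motion=[
    {"delta_pos": [0,0,0.7],"angular": [0,0,0],"claw": 0},
    {"delta_pos": [0,0,0.5],"angular": [0,0,0],"claw": 0},
    {"delta_pos": [0,0,0],"angular": [0,0,0],"claw": 0},
  ],
)

```text
clock: 16.03
tcp_pos: [0.4889, -0.3686, 0.0458]
tcp_rot: [0.001, 3.141, -0.0]
contact_force: [-0.2, -0.7, -3.2]
width: 0.0078
gripper_force: 50.0
```

>>> servo_tool(
  motion=[
    {"delta_pos": [0,0,0.6],"angular": [0,0,0],"claw": 0},
    {"delta_pos": [0,0,0],"angular": [0,0,0],"claw": 0},
  ],
)

```text
clock: 16.2
tcp_pos: [0.4889, -0.3688, 0.0453]
tcp_rot: [0.001, 3.141, -0.001]
contact_force: [-0.4, -0.7, -1.3]
width: 0.0078
gripper_force: 50.0
```

>>> servo_tool(
  motion=[
    {"delta_pos": [0,0,0.5],"angular": [0,0,0],"claw": 0},
    {"delta_pos": [0,0,0.4],"angular": [0,0,0],"claw": 0},
    {"delta_pos": [0,0,0],"angular": [0,0,0],"claw": 0},
  ],
)

```text
clock: 16.45
tcp_pos: [0.4889, -0.3689, 0.0449]
tcp_rot: [0.001, 3.141, -0.001]
contact_force: [-0.6, -0.0, 3.8]
width: 0.0076
gripper_force: 50.1
```

>>> servo_tool(
  motion=[
    {"delta_pos": [0,0,0],"angular": [0,0,0],"claw": 17},
    {"delta_pos": [0,0,0],"angular": [0,0,0],"claw": 17},
    {"delta_pos": [0,0,0],"angular": [0,0,0],"claw": 17},
    {"delta_pos": [0,0,-5],"angular": [0,0,0],"claw": 17},
    {"delta_pos": [0,0,-20],"angular": [0,0,0],"claw": 17},
    {"delta_pos": [0,0,-35],"angular": [0,0,0],"claw": 17},
    {"delta_pos": [0,0,-40],"angular": [0,0,0],"claw": 17},
    {"delta_pos": [0,0,-40],"angular": [0,0,0],"claw": 40},
  ],
)

```text
clock: 17.12
tcp_pos: [0.4882, -0.3679, 0.1855]
tcp_rot: [-0.0, -3.14, -0.001]
contact_force: [0.8, -0.8, -0.3]
width: 0.0199
gripper_force: 0.0
```

>>> servo_tool(
  motion=[
    {"delta_pos": [-10,20,-15],"angular": [0,0,0],"claw": 100},
    {"delta_pos": [-18,36,0],"angular": [0,0,0],"claw": 100},
    {"delta_pos": [-18,36,0],"angular": [0,0,0],"claw": 100},
    {"delta_pos": [-18,36,0],"angular": [0,0,0],"claw": 100},
    {"delta_pos": [-18,36,0],"angular": [0,0,0],"claw": 100},
    {"delta_pos": [-18,36,0],"angular": [0,0,0],"claw": 100},
    {"delta_pos": [-18,36,0],"angular": [0,0,0],"claw": 100},
    {"delta_pos": [-18,36,0],"angular": [0,0,0],"claw": 100},
  ],
)

```text
clock: 17.78
tcp_pos: [0.6254, -0.0943, 0.1995]
tcp_rot: [0.0, 3.141, 0.0]
contact_force: [-0.3, 0.8, -0.1]
width: 0.0729
gripper_force: 0.0
```

>>> servo_tool(
  motion=[
    {"delta_pos": [-18,36,0],"angular": [0,0,0],"claw": 100},
    {"delta_pos": [-16,33,0],"angular": [0,0,0],"claw": 100},
    {"delta_pos": [0,0,0],"angular": [0,0,0],"claw": 100},
    {"delta_pos": [0,0,0],"angular": [0,0,0],"claw": 100},
  ],
)

```text
clock: 18.12
tcp_pos: [0.6594, -0.0238, 0.1989]
tcp_rot: [0.008, -3.141, -0.002]
contact_force: [-0.2, -0.5, 0.2]
width: 0.0878
gripper_force: 0.0
```

```bash
python3 look.py w5 .661 -.025 .05 .044 .056; python3 tilt.py .486 -.306 .07 .068 .08 top side; python3 tilt.py .486 -.306 .12 .086 .098 top side
```

```text
18.1167 [ 0.6594 -0.0238  0.1989] [ 0.008  -3.1414 -0.0018] [-0.1627 -0.4721  0.2428] 0.08781254761242037
1902 fit [ 0.6617 -0.0228  0.0288] enc [ 0.6624 -0.0228] 0.032981157302856445 z 0.04953470698681728
18.1667 [ 0.6587 -0.0269  0.1991] [ 0.3433 -0.6625  0.6375] 0.08810811779687752
top 600 circ [ 0.4856 -0.3073  0.0616] enc [ 0.4852 -0.3079] slope deg [-0.0318  0.0304] z 0.07352568188758664
side 955 circ [ 0.4823 -0.3094  0.0616] enc [ 0.4835 -0.3084] slope deg [-0.0329 -0.1346] z 0.07251706402243686
18.2667 [ 0.6583 -0.0294  0.1993] [0.0245 0.1341 0.0281] 0.0879328732652775
top 975 circ [ 0.4866 -0.3075  0.0944] enc [ 0.4862 -0.3082] slope deg [0.0174 0.0505] z 0.09148209466284885
side 1522 circ [ 0.4833 -0.3095  0.0943] enc [ 0.4851 -0.3098] slope deg [-0.0528 -0.0875] z 0.09055094853182508
```

>>> servo_tool(
  motion=[
    {"delta_pos": [-2,-28,0],"angular": [0,0,0],"claw": 34},
    {"delta_pos": [0,0,0],"angular": [0,0,0],"claw": 34},
    {"delta_pos": [0,0,35],"angular": [0,0,0],"claw": 34},
    {"delta_pos": [0,0,35],"angular": [0,0,0],"claw": 34},
    {"delta_pos": [0,0,20],"angular": [0,0,0],"claw": 34},
    {"delta_pos": [0,0,10],"angular": [0,0,0],"claw": 34},
    {"delta_pos": [0,0,0],"angular": [0,0,0],"claw": 34},
  ],
)

```text
clock: 18.95
tcp_pos: [0.659, -0.0563, 0.097]
tcp_rot: [-0.003, -3.138, 0.001]
contact_force: [0.1, -0.3, -0.1]
width: 0.0435
gripper_force: 0.0
```

```bash
python3 look.py w6 .661 -.025 .05 .044 .056
```

```text
18.95 [ 0.659  -0.0563  0.097 ] [-0.0028 -3.1375  0.0006] [ 0.0781 -0.2703 -0.0604] 0.043468111486469035
3517 fit [ 0.6612 -0.0235  0.0287] enc [ 0.662  -0.0229] 0.032980579882860184 z 0.04953424081702856
```

View pics/w6.png

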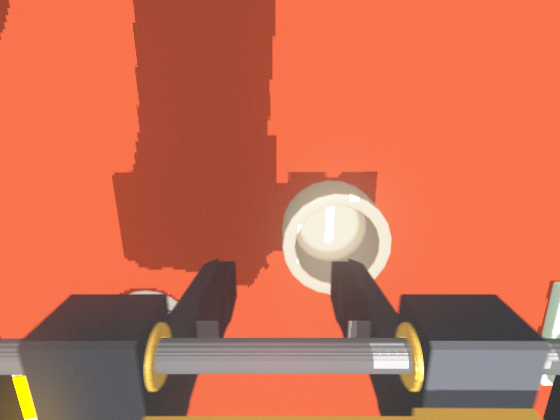

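>>> servo_tool(
  motion=[
    {"delta_pos": [-2,3,25],"angular": [0,0,0],"claw": 30},
    {"delta_pos": [0,0,25],"angular": [0,0,0],"claw": 30},
    {"delta_pos": [0,0,14],"angular": [0,0,0],"claw": 30},
    {"delta_pos": [0,0,7],"angular": [0,0,0],"claw": 30},
    {"delta_pos": [0,0,3],"angular": [0,0,0],"claw": 22},
    {"delta_pos": [0,0,0],"angular": [0,0,0],"claw": 22},
    {"delta_pos": [0,0,0],"angular": [0,0,0],"claw": 22},
  ],
  squeeze=30,
)

```text
clock: 19.58
tcp_pos: [0.6638, -0.0528, 0.0265]
tcp_rot: [0.001, 3.14, -0.0]
contact_force: [0.4, 0.4, -0.6]
width: 0.0195
gripper_force: 0.0
```

```bash
python3 look.py w7 .661 -.025 .05 .044 .056; python3 -c "
import cv2;cv2.imwrite('pics/w7c.png',cv2.imread('pics/w7.png')[180:380,150:450])"
```

```text
19.5833 [ 0.6638 -0.0528  0.0265] [ 0.0007  3.1396 -0.0005] [ 0.3628  0.3749 -0.5622] 0.019546596020390796
6918 fit [ 0.6569 -0.029   0.0264] enc [ 0.6541 -0.0328] 0.041626330465078354 z 0.04950016138742712
```

View pics/w7c.png

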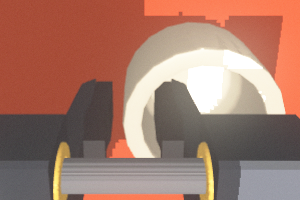

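>>> servo_tool(
  motion=[
    {"delta_pos": [1,0,3],"angular": [0,0,0],"claw": 15},
    {"delta_pos": [0,0,0],"angular": [0,0,0],"claw": 0},
    {"delta_pos": [0,0,0],"angular": [0,0,0],"claw": 0},
    {"delta_pos": [0,0,0],"angular": [0,0,0],"claw": 0},
    {"delta_pos": [0,0,0],"angular": [0,0,0],"claw": 0},
  ],
)

```text
clock: 20.05
tcp_pos: [0.6622, -0.0523, 0.0226]
tcp_rot: [0.0, 3.141, 0.0]
contact_force: [0.9, 0.7, 3.5]
width: 0.0096
gripper_force: 28.4
```

>>> servo_tool(
  motion=[
    {"delta_pos": [0,0,-4],"angular": [0,0,0],"claw": 0},
    {"delta_pos": [0,0,-10],"angular": [0,0,0],"claw": 0},
    {"delta_pos": [0,0,-30],"angular": [0,0,0],"claw": 0},
    {"delta_pos": [0,0,-40],"angular": [0,0,0],"claw": 0},
    {"delta_pos": [0,0,-40],"angular": [0,0,0],"claw": 0},
    {"delta_pos": [0,0,-16],"angular": [0,0,0],"claw": 0},
    {"delta_pos": [0,0,0],"angular": [0,0,0],"claw": 0},
  ],
)

```text
clock: 20.63
tcp_pos: [0.6648, -0.0531, 0.1679]
tcp_rot: [0.001, 3.133, -0.001]
contact_force: [0.1, 0.1, -2.0]
width: 0.0094
gripper_force: 28.4
```

```bash
python3 tilt.py .661 -.023 .037 .18 .2 top side
```

```text
20.6333 [ 0.6648 -0.0531  0.1679] [ 0.0759  0.1225 -1.9906] 0.009357032248432985
top 25 circ [0.6768 0.0019 0.0062] enc [0.6779 0.0014] slope deg [ 3.7964 -3.9754] z 0.19531649021806233
side 276 circ [ 0.6561 -0.0247  0.0264] enc [ 0.6606 -0.0259] slope deg [ 3.9139 -1.5421] z 0.1898696920992943
```

>>> servo_tool(
  motion=[
    {"delta_pos": [10,-16,0],"angular": [0,0,0],"claw": 0},
    {"delta_pos": [20,-32,0],"angular": [0,0,0],"claw": 0},
    {"delta_pos": [20,-32,0],"angular": [0,0,0],"claw": 0},
    {"delta_pos": [20,-32,0],"angular": [0,0,0],"claw": 0},
    {"delta_pos": [20,-32,0],"angular": [0,0,0],"claw": 0},
    {"delta_pos": [20,-32,0],"angular": [0,0,0],"claw": 0},
    {"delta_pos": [20,-32,0],"angular": [0,0,0],"claw": 0},
    {"delta_pos": [20,-32,0],"angular": [0,0,0],"claw": 0},
  ],
)

```text
clock: 21.4
tcp_pos: [0.5091, -0.2929, 0.16]
tcp_rot: [-0.0, -3.138, -0.003]
contact_force: [1.4, -1.5, -1.8]
width: 0.0093
gripper_force: 28.4
```

>>> servo_tool(
  motion=[
    {"delta_pos": [18,-28,0],"angular": [0,0,0],"claw": 0},
    {"delta_pos": [9,-13,0],"angular": [0,0,0],"claw": 0},
    {"delta_pos": [0,0,20],"angular": [0,0,0],"claw": 0},
    {"delta_pos": [0,0,15],"angular": [0,0,0],"claw": 0},
    {"delta_pos": [0,0,0],"angular": [0,0,0],"claw": 0},
    {"delta_pos": [0,0,0],"angular": [0,0,0],"claw": 0},
  ],
)

```text
clock: 21.9
tcp_pos: [0.4832, -0.3322, 0.1251]
tcp_rot: [-0.0, -3.137, -0.004]
contact_force: [0.2, -0.1, -1.2]
width: 0.0096
gripper_force: 28.4
```

```bash
python3 tilt.py .485 -.304 .036 .15 .168 top side;  python3 look.py w8 .4857 -.307 .08 .068 .08 .4857 -.304 .036 .15 .168;python3 tilt.py .486 -.306 .08 .068 .08 top
```

```text
21.9 [ 0.4832 -0.3322  0.1251] [ 0.1969 -0.1022 -1.2248] 0.009598776186221064
top 30 circ [ 0.4795 -0.2997  0.025 ] enc [ 0.4788 -0.2986] slope deg [ 0.9219 -0.3948] z 0.1537349024442802
side 291 circ [ 0.4795 -0.3042  0.0259] enc [ 0.4817 -0.3057] slope deg [ 3.4842 -1.8   ] z 0.15485601886089076
22.0 [ 0.4848 -0.3331  0.127 ] [ 0.0005 -3.141  -0.0004] [ 0.6425 -0.2869 -1.3446] 0.009764742269181606
5524 fit [ 0.4837 -0.3072  0.0609] enc [ 0.4851 -0.3069] 0.0660807266831398 z 0.07354521973255933
6092 fit [ 0.4805 -0.3043  0.0261] enc [ 0.4791 -0.3052] 0.033717166632413864 z 0.15394966235104268
22.05 [ 0.4851 -0.3333  0.1275] [ 0.0557 -0.3001 -2.3452] 0.009545312164572254
top 468 circ [ 0.4857 -0.3076  0.0617] enc [ 0.4855 -0.3077] slope deg [-0.0992  0.0151] z 0.07344027582802218
```

View pics/w8.png

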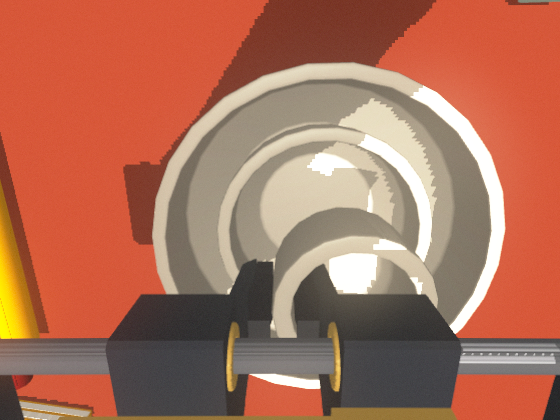

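>>> servo_tool(
  motion=[
    {"delta_pos": [-4,0,0],"angular": [0,0,0],"claw": 0},
    {"delta_pos": [0,0,20],"angular": [0,0,0],"claw": 0},
    {"delta_pos": [0,0,25],"angular": [0,0,0],"claw": 0},
    {"delta_pos": [0,0,20],"angular": [0,0,0],"claw": 0},
    {"delta_pos": [0,0,10],"angular": [0,0,0],"claw": 0},
    {"delta_pos": [0,0,6],"angular": [0,0,0],"claw": 0},
    {"delta_pos": [0,0,3],"angular": [0,0,0],"claw": 0},
    {"delta_pos": [0,0,0],"angular": [0,0,0],"claw": 0},
  ],
)

```text
clock: 22.77
tcp_pos: [0.4892, -0.3336, 0.0434]
tcp_rot: [0.0, 3.141, -0.0]
contact_force: [-0.2, 0.7, -1.8]
width: 0.0093
gripper_force: 28.4
```

>>> servo_tool(
  motion=[
    {"delta_pos": [0,0,1],"angular": [0,0,0],"claw": 0},
    {"delta_pos": [0,0,0.7],"angular": [0,0,0],"claw": 0},
    {"delta_pos": [0,0,0],"angular": [0,0,0],"claw": 0},
  ],
)

```text
clock: 23.02
tcp_pos: [0.4893, -0.3336, 0.0421]
tcp_rot: [0.0, 3.14, -0.001]
contact_force: [0.5, -0.3, -1.7]
width: 0.009
gripper_force: 28.4
```

>>> servo_tool(
  motion=[
    {"delta_pos": [0,0,0.8],"angular": [0,0,0],"claw": 0},
    {"delta_pos": [0,0,0.7],"angular": [0,0,0],"claw": 0},
    {"delta_pos": [0,0,0],"angular": [0,0,0],"claw": 0},
  ],
)

```text
clock: 23.27
tcp_pos: [0.4888, -0.3333, 0.04]
tcp_rot: [0.0, 3.142, 0.0]
contact_force: [-0.8, 0.0, -0.8]
width: 0.0091
gripper_force: 28.4
```

>>> servo_tool(
  motion=[
    {"delta_pos": [0,0,0.8],"angular": [0,0,0],"claw": 0},
    {"delta_pos": [0,0,0],"angular": [0,0,0],"claw": 0},
  ],
)

```text
clock: 23.43
tcp_pos: [0.4887, -0.3333, 0.039]
tcp_rot: [-0.0, -3.142, -0.0]
contact_force: [0.6, 0.5, -1.1]
width: 0.0091
gripper_force: 28.4
```

>>> servo_tool(
  motion=[
    {"delta_pos": [0,0,0.6],"angular": [0,0,0],"claw": 0},
    {"delta_pos": [0,0,0],"angular": [0,0,0],"claw": 0},
  ],
)

```text
clock: 23.6
tcp_pos: [0.4888, -0.3335, 0.0386]
tcp_rot: [0.0, 3.142, -0.0]
contact_force: [0.3, 0.3, -0.3]
width: 0.0096
gripper_force: 28.4
```

>>> servo_tool(
  motion=[
    {"delta_pos": [0,0,0.6],"angular": [0,0,0],"claw": 0},
    {"delta_pos": [0,0,0],"angular": [0,0,0],"claw": 0},
  ],
)

```text
clock: 23.77
tcp_pos: [0.4889, -0.3336, 0.0385]
tcp_rot: [0.001, 3.141, -0.0]
contact_force: [-1.6, 1.0, 6.4]
width: 0.0094
gripper_force: 28.4
```

>>> servo_tool(
  motion=[
    {"delta_pos": [0,0,0],"angular": [0,0,0],"claw": 17},
    {"delta_pos": [0,0,0],"angular": [0,0,0],"claw": 17},
    {"delta_pos": [0,0,0],"angular": [0,0,0],"claw": 17},
    {"delta_pos": [0,0,-5],"angular": [0,0,0],"claw": 17},
    {"delta_pos": [0,0,-20],"angular": [0,0,0],"claw": 17},
    {"delta_pos": [0,0,-35],"angular": [0,0,0],"claw": 17},
    {"delta_pos": [0,0,-40],"angular": [0,0,0],"claw": 17},
    {"delta_pos": [0,0,-40],"angular": [0,0,0],"claw": 40},
  ],
)

```text
clock: 24.43
tcp_pos: [0.4882, -0.3331, 0.1794]
tcp_rot: [-0.001, -3.14, -0.001]
contact_force: [1.4, 0.1, 1.0]
width: 0.0192
gripper_force: 0.0
```

>>> servo_tool(
  motion=[
    {"delta_pos": [-4,20,-10],"angular": [0,0,0],"claw": 100},
    {"delta_pos": [-8,38,0],"angular": [0,0,0],"claw": 100},
    {"delta_pos": [-8,38,0],"angular": [0,0,0],"claw": 100},
    {"delta_pos": [-8,38,0],"angular": [0,0,0],"claw": 100},
    {"delta_pos": [-8,38,0],"angular": [0,0,0],"claw": 100},
    {"delta_pos": [-8,38,0],"angular": [0,0,0],"claw": 100},
    {"delta_pos": [-8,38,0],"angular": [0,0,0],"claw": 100},
    {"delta_pos": [-8,38,0],"angular": [0,0,0],"claw": 100},
  ],
)

```text
clock: 25.1
tcp_pos: [0.5489, -0.0455, 0.1884]
tcp_rot: [0.001, 3.141, 0.0]
contact_force: [0.7, -0.2, -0.9]
width: 0.0727
gripper_force: 0.0
```

>>> servo_tool(
  motion=[
    {"delta_pos": [-8,38,0],"angular": [0,0,0],"claw": 100},
    {"delta_pos": [-8,38,0],"angular": [0,0,0],"claw": 100},
    {"delta_pos": [-8,38,0],"angular": [0,0,0],"claw": 100},
    {"delta_pos": [-8,38,0],"angular": [0,0,0],"claw": 100},
    {"delta_pos": [-8,38,0],"angular": [0,0,0],"claw": 100},
    {"delta_pos": [-8,38,0],"angular": [0,0,0],"claw": 100},
    {"delta_pos": [-8,38,0],"angular": [0,0,0],"claw": 100},
    {"delta_pos": [-5,38,0],"angular": [0,0,0],"claw": 100},
  ],
)

```text
clock: 25.77
tcp_pos: [0.6103, 0.2584, 0.1883]
tcp_rot: [0.001, 3.141, -0.0]
contact_force: [1.5, -0.2, 0.5]
width: 0.0883
gripper_force: 0.0
```

>>> servo_tool(
  motion=[
    {"delta_pos": [0,8,0],"angular": [0,0,0],"claw": 100},
    {"delta_pos": [0,0,0],"angular": [0,0,0],"claw": 100},
    {"delta_pos": [0,0,0],"angular": [0,0,0],"claw": 100},
  ],
)

```text
clock: 26.02
tcp_pos: [0.6097, 0.2639, 0.1878]
tcp_rot: [0.0, -3.141, 0.002]
contact_force: [-0.4, -0.2, -0.5]
width: 0.0882
gripper_force: 0.0
```

```bash
python3 look.py w9 .6095 .264 .04 .035 .05 .6095 .264 .13 .01 .025; for a in ".486 -.305 .04 .06 .071" ".486 -.306 .075 .071 .08" ".486 -.306 .12 .086 .098"; do python3 tilt.py $a top side; done
```

```text
26.0167 [0.6097 0.2639 0.1878] [ 0.0004 -3.1414  0.0018] [-0.3982 -0.2379 -0.475 ] 0.08821218919516408
1330 fit [0.6084 0.2655 0.0127] enc [0.6091 0.2656] 0.017831459641456604 z 0.04369893026134547
33473 fit [0.6072 0.2653 0.0713] enc [0.6093 0.2651] 0.09960756450891495 z 0.0179933345326041
26.0667 [0.6101 0.2624 0.188 ] [ 0.3885 -0.8878  0.3788] 0.08813152262532079
top 272 circ [ 0.4891 -0.3048  0.0291] enc [ 0.4893 -0.305 ] slope deg [-0.3331 -0.3246] z 0.06558455466751352
side 424 circ [ 0.4858 -0.3066  0.0286] enc [ 0.4868 -0.3064] slope deg [-0.16   -0.8684] z 0.06468281333448093
26.1667 [0.6103 0.2618 0.1882] [-0.0976  0.5406  0.8272] 0.08841310939863889
top 499 circ [ 0.4856 -0.3075  0.0615] enc [ 0.4859 -0.3078] slope deg [ 0.0266 -0.058 ] z 0.074314762483806
side 806 circ [ 0.4827 -0.3092  0.0616] enc [ 0.4832 -0.3087] slope deg [ 0.0009 -0.0308] z 0.07313314634414773
26.2667 [0.6103 0.2625 0.1882] [-0.7731  0.1008  0.3792] 0.08789383577378336
top 974 circ [ 0.4866 -0.3075  0.0944] enc [ 0.4866 -0.3083] slope deg [0.0346 0.2436] z 0.09152130864498462
side 1500 circ [ 0.4834 -0.3095  0.0943] enc [ 0.4841 -0.3086] slope deg [-0.0596 -0.0694] z 0.09059464228069451
```

>>> servo_tool(
  motion=[
    {"delta_pos": [1,1.5,35],"angular": [0,0,0],"claw": 100},
    {"delta_pos": [0,0,40],"angular": [0,0,0],"claw": 100},
    {"delta_pos": [0,0,40],"angular": [0,0,0],"claw": 100},
    {"delta_pos": [0,0,30],"angular": [0,0,0],"claw": 100},
    {"delta_pos": [0,0,13],"angular": [0,0,0],"claw": 100},
    {"delta_pos": [0,0,5],"angular": [0,0,0],"claw": 100},
    {"delta_pos": [0,0,3],"angular": [0,0,0],"claw": 100},
    {"delta_pos": [0,0,0],"angular": [0,0,0],"claw": 60},
  ],
  squeeze=50,
)

```text
clock: 27.03
tcp_pos: [0.6101, 0.2663, 0.0233]
tcp_rot: [0.001, 3.14, 0.001]
contact_force: [-0.7, -0.2, 0.5]
width: 0.0833
gripper_force: 0.0
```

>>> servo_tool(
  motion=[
    {"delta_pos": [0,0,0],"angular": [0,0,0],"claw": 0},
    {"delta_pos": [0,0,0],"angular": [0,0,0],"claw": 0},
    {"delta_pos": [0,0,0],"angular": [0,0,0],"claw": 0},
    {"delta_pos": [0,0,0],"angular": [0,0,0],"claw": 0},
    {"delta_pos": [0,0,0],"angular": [0,0,0],"claw": 0},
    {"delta_pos": [0,0,0],"angular": [0,0,0],"claw": 0},
    {"delta_pos": [0,0,0],"angular": [0,0,0],"claw": 0},
    {"delta_pos": [0,0,0],"angular": [0,0,0],"claw": 0},
  ],
)

```text
clock: 27.7
tcp_pos: [0.609, 0.2652, 0.022]
tcp_rot: [-0.001, -3.141, 0.002]
contact_force: [-1.0, -2.0, 2.5]
width: 0.0352
gripper_force: 50.0
```

>>> servo_tool(
  motion=[
    {"delta_pos": [0,0,-4],"angular": [0,0,0],"claw": 0},
    {"delta_pos": [0,0,-10],"angular": [0,0,0],"claw": 0},
    {"delta_pos": [0,0,-30],"angular": [0,0,0],"claw": 0},
    {"delta_pos": [0,0,-40],"angular": [0,0,0],"claw": 0},
    {"delta_pos": [0,0,-36],"angular": [0,0,0],"claw": 0},
    {"delta_pos": [4,-20,-10],"angular": [0,0,0],"claw": 0},
    {"delta_pos": [8,-36,0],"angular": [0,0,0],"claw": 0},
    {"delta_pos": [8,-36,0],"angular": [0,0,0],"claw": 0},
  ],
)

```text
clock: 28.37
tcp_pos: [0.5889, 0.1753, 0.1536]
tcp_rot: [-0.005, 3.139, 0.003]
contact_force: [0.1, -1.8, -6.4]
width: 0.0346
gripper_force: 50.0
```

>>> servo_tool(
  motion=[
    {"delta_pos": [8,-36,0],"angular": [0,0,0],"claw": 0},
    {"delta_pos": [8,-36,0],"angular": [0,0,0],"claw": 0},
    {"delta_pos": [8,-36,0],"angular": [0,0,0],"claw": 0},
    {"delta_pos": [8,-36,0],"angular": [0,0,0],"claw": 0},
    {"delta_pos": [8,-36,0],"angular": [0,0,0],"claw": 0},
    {"delta_pos": [8,-36,0],"angular": [0,0,0],"claw": 0},
    {"delta_pos": [8,-36,0],"angular": [0,0,0],"claw": 0},
    {"delta_pos": [8,-36,0],"angular": [0,0,0],"claw": 0},
  ],
)

```text
clock: 29.03
tcp_pos: [0.524, -0.115, 0.1524]
tcp_rot: [-0.0, 3.141, 0.001]
contact_force: [1.1, -0.0, -5.6]
width: 0.0345
gripper_force: 50.0
```

>>> servo_tool(
  motion=[
    {"delta_pos": [8,-36,0],"angular": [0,0,0],"claw": 0},
    {"delta_pos": [8,-36,0],"angular": [0,0,0],"claw": 0},
    {"delta_pos": [8,-36,0],"angular": [0,0,0],"claw": 0},
    {"delta_pos": [8,-36,0],"angular": [0,0,0],"claw": 0},
    {"delta_pos": [4,-30,0],"angular": [0,0,0],"claw": 0},
    {"delta_pos": [3,-18.5,0],"angular": [0,0,0],"claw": 0},
    {"delta_pos": [0,0,0],"angular": [0,0,0],"claw": 0},
    {"delta_pos": [0,0,0],"angular": [0,0,0],"claw": 0},
  ],
)

```text
clock: 29.7
tcp_pos: [0.4851, -0.3073, 0.1522]
tcp_rot: [-0.004, -3.142, -0.0]
contact_force: [-0.2, 0.9, -4.6]
width: 0.0351
gripper_force: 50.0
```

```bash
python3 tilt.py .486 -.307 .12 .14 .158 top side; python3 tilt.py .486 -.307 .12 .14 .158 top side
```

```text
29.7 [ 0.4851 -0.3073  0.1522] [-0.2446  0.9362 -4.6402] 0.03513334112015078
top 3024 circ [ 0.4908 -0.293   0.0724] enc [ 0.4867 -0.3069] slope deg [-0.0448 -0.0215] z 0.14825336631704614
side 5998 circ [ 0.4735 -0.3111  0.0684] enc [ 0.4839 -0.3066] slope deg [0.4965 0.3717] z 0.14779182811269426
29.8 [ 0.4861 -0.3048  0.1519] [ 0.9337  0.8259 -4.2206] 0.034961103650055295
top 3036 circ [ 0.4916 -0.2902  0.0723] enc [ 0.4877 -0.3041] slope deg [0.0001 0.0043] z 0.14804562823821937
side 5978 circ [ 0.4741 -0.3099  0.0684] enc [ 0.4852 -0.3049] slope deg [0.48   0.3642] z 0.1476733775776129
```

>>> servo_tool(
  motion=[
    {"delta_pos": [1,-3.3,10],"angular": [0,0,0],"claw": 0},
    {"delta_pos": [0,0,20],"angular": [0,0,0],"claw": 0},
    {"delta_pos": [0,0,5],"angular": [0,0,0],"claw": 0},
    {"delta_pos": [0,0,0],"angular": [0,0,0],"claw": 0},
    {"delta_pos": [0,0,0],"angular": [0,0,0],"claw": 0},
    {"delta_pos": [0,0,0],"angular": [0,0,0],"claw": 0},
  ],
)

```text
clock: 30.4
tcp_pos: [0.4853, -0.3098, 0.1175]
tcp_rot: [-0.0, 3.141, -0.001]
contact_force: [0.3, -0.6, -5.4]
width: 0.035
gripper_force: 50.0
```

```bash
python3 tilt.py .486 -.307 .12 .105 .123 top side top side
```

```text
30.4 [ 0.4853 -0.3098  0.1175] [ 0.2826 -0.6134 -5.3948] 0.03503018470578575
top 2857 circ [ 0.4909 -0.2953  0.0721] enc [ 0.4866 -0.3088] slope deg [ 0.0507 -0.1758] z 0.11368101451529249
side 5666 circ [ 0.4721 -0.3154  0.0678] enc [ 0.4832 -0.3104] slope deg [0.5272 0.3265] z 0.11344818492662277
top 2849 circ [ 0.491  -0.2955  0.0723] enc [ 0.4872 -0.3088] slope deg [-0.0074 -0.04  ] z 0.11385283022576684
side 5670 circ [ 0.4721 -0.3153  0.0678] enc [ 0.4832 -0.3103] slope deg [0.5462 0.308 ] z 0.11342970224593955
```

>>> servo_tool(
  motion=[
    {"delta_pos": [0,1,3],"angular": [0,0,0],"claw": 0},
    {"delta_pos": [0,0,3],"angular": [0,0,0],"claw": 0},
    {"delta_pos": [0,0,2],"angular": [0,0,0],"claw": 0},
    {"delta_pos": [0,0,2],"angular": [0,0,0],"claw": 0},
    {"delta_pos": [0,0,1],"angular": [0,0,0],"claw": 0},
    {"delta_pos": [0,0,0],"angular": [0,0,0],"claw": 0},
  ],
)

```text
clock: 31.1
tcp_pos: [0.4846, -0.3086, 0.1056]
tcp_rot: [-0.0, -3.141, -0.0]
contact_force: [0.3, -0.1, -4.7]
width: 0.0351
gripper_force: 50.0
```

>>> servo_tool(
  motion=[
    {"delta_pos": [0,0,0.8],"angular": [0,0,0],"claw": 0},
    {"delta_pos": [0,0,0.7],"angular": [0,0,0],"claw": 0},
    {"delta_pos": [0,0,0],"angular": [0,0,0],"claw": 0},
  ],
)

```text
clock: 31.35
tcp_pos: [0.4848, -0.3087, 0.1043]
tcp_rot: [-0.0, -3.142, -0.0]
contact_force: [-0.5, 0.7, -5.4]
width: 0.0348
gripper_force: 50.0
```

>>> servo_tool(
  motion=[
    {"delta_pos": [0,0,0.6],"angular": [0,0,0],"claw": 0},
    {"delta_pos": [0,0,0],"angular": [0,0,0],"claw": 0},
    {"delta_pos": [0,0,0],"angular": [0,0,0],"claw": 0},
  ],
)

```text
clock: 31.6
tcp_pos: [0.4849, -0.3087, 0.104]
tcp_rot: [0.0, 3.141, -0.0]
contact_force: [-0.8, 1.3, -2.2]
width: 0.0348
gripper_force: 50.0
```

>>> servo_tool(
  motion=[
    {"delta_pos": [0,0,0.5],"angular": [0,0,0],"claw": 0},
    {"delta_pos": [0,0,0],"angular": [0,0,0],"claw": 0},
  ],
)

```text
clock: 31.77
tcp_pos: [0.4849, -0.3087, 0.104]
tcp_rot: [0.0, 3.141, 0.0]
contact_force: [-3.3, 1.3, 4.5]
width: 0.0352
gripper_force: 50.0
```

Seated. Release and withdraw.

>>> servo_tool(
  motion=[
    {"delta_pos": [0,0,0],"angular": [0,0,0],"claw": 100},
    {"delta_pos": [0,0,0],"angular": [0,0,0],"claw": 100},
    {"delta_pos": [0,0,0],"angular": [0,0,0],"claw": 100},
    {"delta_pos": [0,0,0],"angular": [0,0,0],"claw": 100},
    {"delta_pos": [0,0,0],"angular": [0,0,0],"claw": 100},
    {"delta_pos": [0,0,-15],"angular": [0,0,0],"claw": 100},
    {"delta_pos": [0,0,-40],"angular": [0,0,0],"claw": 100},
    {"delta_pos": [0,0,-40],"angular": [0,0,0],"claw": 100},
  ],
)

```text
clock: 32.43
tcp_pos: [0.4836, -0.3081, 0.1981]
tcp_rot: [-0.001, -3.138, -0.002]
contact_force: [1.6, -0.6, -0.4]
width: 0.0862
gripper_force: 0.0
```

>>> servo_tool(
  motion=[
    {"delta_pos": [0,35,-10],"angular": [0,0,0],"claw": 100},
    {"delta_pos": [0,38,0],"angular": [0,0,0],"claw": 100},
    {"delta_pos": [0,38,0],"angular": [0,0,0],"claw": 100},
    {"delta_pos": [0,38,0],"angular": [0,0,0],"claw": 100},
    {"delta_pos": [0,38,0],"angular": [0,0,0],"claw": 100},
    {"delta_pos": [0,38,0],"angular": [0,0,0],"claw": 100},
    {"delta_pos": [0,20,0],"angular": [0,0,0],"claw": 100},
    {"delta_pos": [0,0,0],"angular": [0,0,0],"claw": 100},
  ],
)

```text
clock: 33.1
tcp_pos: [0.485, -0.0581, 0.2083]
tcp_rot: [-0.012, 3.141, 0.004]
contact_force: [0.7, -0.1, -0.1]
width: 0.0883
gripper_force: 0.0
```

```bash
python3 tilt.py .486 -.307 .12 .096 .105 top side; python3 tilt.py .486 -.307 .12 .118 .135 top side; python3 -c "
from h import *
cv2.imwrite('pics/end.png',cam('side')['frame'])"
```

```text
33.1 [ 0.485  -0.0581  0.2083] [ 0.7499 -0.1404 -0.0927] 0.08826090778076437
top 5328 circ [ 0.4857 -0.3086  0.0711] enc [ 0.486  -0.3089] slope deg [0.0244 0.0054] z 0.10022925204851747
side 7627 circ [ 0.4822 -0.3103  0.0716] enc [ 0.4836 -0.309 ] slope deg [-0.0115 -0.0127] z 0.09954666854526541
33.2 [ 0.4849 -0.0633  0.2084] [ 0.3257 -0.5492 -0.2174] 0.08776897181835674
top 213 circ [ 0.4857 -0.3076  0.0129] enc [ 0.4857 -0.3082] slope deg [ 0.0878 -2.1394] z 0.12539145650331196
side 297 circ [ 0.4822 -0.3101  0.013 ] enc [ 0.4836 -0.31  ] slope deg [3.4207 2.0152] z 0.12482029706364292
```

View pics/end.png

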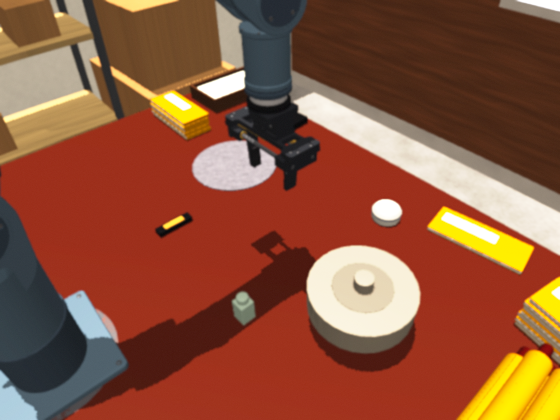

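The picture shows the lid seated level on the large bowl (363,295), with its plate top at 0.100 m as at the start. The pad is empty, and the seal (243,307), ink stick and paste box are in place.

```bash
python3 -c "
from station import ticket; print(ticket.sign_off())"
```

```text
the job is handed in; nothing more can be done
None
```

The job is handed in at about 33 s: the medium and small bowls are nested level in the large bowl, and the lid is back on it, level and at its starting height.

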